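# Put the teaspoon away in the sliding-lid spoon box

### The arm

A 6-joint arm with a two-finger parallel gripper is mounted at the origin on the work surface; the furniture and walls round the work are solid. World frame = base frame: x ahead of the robot, y to its left, z up, the work surface at z = 0. Lengths are in m, angles in rad, forces in N, time in s.
With the tool pointing down it reaches from about 0.3 to 0.875 m from the base axis. Payload 6.4 kg.
Tool frame: the origin (TCP) lies on the centre line of the jaws, within the pads' length; the fingertips stand 19 mm ahead of it and the grasp point (between the pads) is the TCP (tips_ahead is the distance from the TCP to the fingertips, in m); z points along the fingers, y is the line along which they close (so a half turn about z gives the same grasp; the last joint's range is limited). The gripper opens to 88 mm and grips with 3 to 60 N. Pads are 18 mm wide; open, the fingers measure 123 mm over their backs; the gripper's body (75 mm by 187 mm) begins 45 mm behind the grasp point.
Start: joints at [-1.49, 0.181, 1.607, -0, 1.354, -0.206], TCP at [0.163, -0.552, 0.258] pointing down, gripper open.
Joint ranges: [-2.99, 2.99], [-0.89, 2.07], [0.3, 2.58], [-1.14, 4.28], [0, 2.63], [-3.12, 3.12]. Speed limits (rad/s): [2.57, 2.57, 3.01, 3.14, 3.14, 3.14].

### API

Orientations are given as a rotation vector (axis times angle).
In Python, from station import * gives the robot as it stands.
- The arm moves only by the shell command python3 -m handwheel 'ROWS'. ROWS is JSON, a list of rows, each an object of numbers: "ax", "ay", "az": the turn, a rotation vector about the tool's x, y, z in rad; "dx", "dy", "dz": the shift along the tool's x, y, z in cm; "grip": the opening, from -1 (shut) to 1 (fully open). A call has 1 to 5 rows; each row shifts and turns the commanded pose from where the row before left it, along the tool's axes as they then stand; what a row does not reach is not made up. A row lasts 1/10 s, in which the tool goes at most 50 mm and 8.59 degrees, less where a joint would pass 70% of its speed; a pose out of reach is approached as far as the arm can. A call with a gripper value outside its range is refused whole. The fingers move at their own pace and stop on an object; the grip force is fixed at half the most. Time passes only in rows, so rows that do not move let the fingers close. It gives the time, the measured TCP pose, the force, the opening and the grip force at its end, in the units of the state.
- state(): the state, without advancing time (a new reading comes with each control period).
- grab_frame(name): name is "scene" or "side" or "wrist"; returns a dict with "frame" (480x640x3 uint8, red, green, blue), "depth" (480x640 float32, m along the optical axis (not along the pixel's ray), 0 where there is no reading), "fovy" (degrees; the focal length in pixels is half the picture's height over the tangent of half this angle, whatever the lens; pixels are square), "cx", "cy" (the principal point, pixels), "origin" and "orientation" of the camera in the world. Camera axes: x right, y up, looking along -z (the intrinsics and any distortion apply to the point x, -y, -z); pixel columns grow to the right and rows downward; lengths in m; the calibration is good to about 2 mm. The wrist camera is an equidistant fisheye: a pixel r from the principal point sees the ray r / f radians off the axis. A picture is of the moment at which its call begins.
- job_done(): hands the job in; it is judged then, once.
Trained networks look in the newest picture that a camera, given by its name, has taken for a name from the list of things; names that differ only in an ending like _2 or _b are one class to them, and where a whole thing is asked for, a point or a joint stands for the part that bears it (a point fixed in the world has none). Each returns a list of dicts, best first, with "conf" (0 to 1); they miss things now and then, are a little off and sometimes report something else, mostly with a low value. They report only what shows in the picture. A call takes as long as a camera call.
- recognise(camera, thing): "box" ([left, top, right, bottom] in pixels, round what is visible of it).
- spot_point(camera, thing): "position" ([column, row] in pixels: a listed point, or the origin of a listed thing).
The state is a dict: "time": time; "qpos": joint angles; "joint_vel": joint speeds; "effort": joint torques, N m; "ee_pos": TCP position; "orientation": TCP orientation; "ft_force": force on the tool from outside, world axes, zero at the start; "torque": the same for the moment, N m; "gripper_width": finger opening in m; "grasp_force": force on a finger pad.
Only numpy, scipy, OpenCV 4.12 (cv2) and the standard library are available. Lean on these libraries where they do the work, as an engineer would, in place of code of your own. Each camera call takes 0.05 s, during which the arm holds its last target. There are 200 camera calls.

### The job

Put the teaspoon that lies on the worktop away in the wooden spoon box. The box's flat lid has nothing to grip: press on top of it just firmly enough to draw it toward you until it is fully open (it is a thin panel, so do not lean hard on it or ram it against its stops), lay the spoon flat on the floor of the box beside the one already in there, lying the same way across the box, and slide the lid fully shut again. Do not shift the box or the other things on the worktop.

Things in the scene. Friction and masses are not known exactly. Their poses are not given: they have to be found in the camera images.
- spoon_box: Loose wooden box, 170 (x) x 200 (y) mm, 1 kg with its lid. Origin: centre of its underside; +x to its back, -x to its front, which faces the robot within 0.3 rad. Walls 10 mm thick, inside 150 x 180 mm, inner floor 8 mm up. Such boxes differ in height: the rim of back and sides stands anywhere from 47 to 65 mm above the worktop, and no reading tells it. The front wall ends under the lid.
- lid (a joint): Travel of the flat lid out of the box along the box's -x, m: 0 shut against the back, 0.12 fully open at its stop. It runs in grooves of the side walls with about 3 N of friction either way (and 8 N per m/s), stays where it is left and gives 1 mm downward at 15 N. Fingertips that press with less than about 10 N slip on it.
- box_floor (a point): Centre of the box's inner floor, 8 mm above the box's origin. The lid above is a plain wooden panel, 163.5 (x) x 188 (y) x 5 mm, no knob or recess, its face 6.5 mm below the rim (40.5 to 58.5 mm above the worktop). Shut, its front edge is flush with the box front and its middle 3 mm to the -x of the box's centre; fully open, its back edge is 41.5 mm to the -x of the centre.
- loose_spoon: Steel teaspoon, 139 x 30 x 10 mm, 20 g, lying on the worktop to the right of the box. Origin: underside, mid-length; x runs along the spoon toward its bowl, y across it. Pinch it across the middle, where it is 25 mm wide with narrow flanks that are widest 5 mm above what it lies on: fingertips closing higher than that slip off over it.
- box_spoon: The like teaspoon already lying in the box near its back wall, lengthwise across the box (along the box's y). Origin and axes as for the loose one.
- cup_a: White espresso cup, 64 x 87 x 50 mm, at the back right. A bystander.
- cup_b: White espresso cup on a cork coaster, far right. A bystander.
- salt: Salt shaker, 44 mm across, 90 mm high, at the back edge. A bystander.
- kitchen_timer: Kitchen timer, 63 mm across, 49 mm high, on the left. A bystander.
- tea_tin: Square tea tin, 73 x 70 x 109 mm, on the left. A bystander.
- pepper_mill: Pepper mill, 58 mm across, 150 mm high, on the left. A bystander.
- vanilla_drops: Small dropper bottle, 33 mm across, 102 mm high, on the left. A bystander.
- spice_1: Spice jar, 46 mm across, 106 mm high, at the back left. A bystander.

How it is judged:
On the way, in this order (a step that is already met when the one before it is completed fails the run):
1. the lid is drawn fully open, the loose spoon still outside (value of joint lid above 0.105 m and horizontal distance between loose_spoon and spoon_box above 0.12 m), for 0.2 s.
2. the spoon lies flat on the floor of the open box, let go (x of loose_spoon in the frame of spoon_box between -0.062 and 0.062 m and y of loose_spoon in the frame of spoon_box between -0.03 and 0.03 m and z of loose_spoon in the frame of box_floor below 0.006 m and angle between loose_spoon's own z axis and vertical below 0.12 rad and angle between the x axis of loose_spoon and the y axis of spoon_box, either way round below 0.35 rad and contact force between the fingers and loose_spoon below 0.3 N and value of joint lid above 0.08 m), for 0.2 s.
At the end, for the whole second after the job is handed in: the lid is shut to within 5 mm; both spoons lie flat (within 7 degrees) on the floor of the box, the new one across the box like the other (within 20 degrees); all at rest (value of joint lid below 0.005 m and x of loose_spoon in the frame of spoon_box between -0.062 and 0.062 m and y of loose_spoon in the frame of spoon_box between -0.03 and 0.03 m and z of each of loose_spoon, box_spoon in the frame of box_floor below 0.006 m and angle between each of loose_spoon, box_spoon's own z axis and vertical below 0.12 rad and x of box_spoon in the frame of spoon_box between -0.062 and 0.062 m and y of box_spoon in the frame of spoon_box between -0.03 and 0.03 m and angle between the x axis of loose_spoon and the y axis of spoon_box, either way round below 0.35 rad and linear speed of each of loose_spoon, spoon_box below 0.02 m/s and angle between spoon_box's own z axis and vertical below 0.05 rad); the robot touches nothing.
It fails at once if the box or its lid is pressed or pushed with more than 25 N (contact force between any of the arm, the fingers and spoon_box above 25 N).
It fails at once if the box is shifted more than 30 mm or tipped (distance of spoon_box from where it was at the start of the episode above 0.03 m or angle between spoon_box's own z axis and vertical above 0.12 rad).
It fails at once if another thing on the worktop is shifted more than 30 mm (distance of any of cup_a, cup_b, salt, kitchen_timer, tea_tin, pepper_mill, vanilla_drops, spice_1 from where it was at the start of the episode above 0.03 m).
It also fails if it takes over 72 s, if anything falls off the work surface, if the arm or the gripper's body presses on something with over 40 N, if the wrist force passes 120 N, or if a joint passes its speed limit or range.

## Working session

There is one attempt and no reset: what is moved stays moved. The work goes in short steps, Python scripts to look and compute and a shell command to move; the robot and the scene stay as the last step left them, time stands still between calls to the robot, and variables do not carry over. Pictures are saved under pics/ and viewed, at most 12 in all, crops included, and the job is handed in when it is done.

```bash
ls; mkdir -p pics
cat > h.py <<'E'
from station import *
import numpy as np, cv2
from scipy.spatial.transform import Rotation as R
def Rm(o):
    o=np.array(o,float); 
    return o if o.shape==(3,3) else R.from_rotvec(o).as_matrix()
def rays(f,px,wrist=False):
    px=np.atleast_2d(np.array(px,float)); F=240/np.tan(np.radians(f["fovy"])/2)
    u=(px[:,0]-f["cx"])/F; v=(px[:,1]-f["cy"])/F
    if wrist:
        r=np.hypot(u,v)+1e-12; s=np.tan(r)/r; u=u*s; v=v*s
    return np.c_[u,-v,-np.ones(len(u))]
def pts(f,px,wrist=False,z=None):
    d=rays(f,px,wrist)@Rm(f["orientation"]).T; o=np.array(f["origin"])
    if z is not None: return o+d*((z-o[2])/d[:,2])[:,None]
    p=np.atleast_2d(px).astype(int); return o+d*f["depth"][p[:,1],p[:,0]][:,None]
def cloud(f,wrist=False):
    v,u=np.mgrid[0:480,0:640]; px=np.c_[u.ravel(),v.ravel()]
    return pts(f,px,wrist).reshape(480,640,3)
E
python3 - <<'E'
from h import *
s=state(); print({k:np.round(v,3) for k,v in s.items()})
for c in ["scene","side","wrist"]:
    f=grab_frame(c); cv2.imwrite(f"pics/{c}0.png",f["frame"][:,:,::-1])
    print(c,f["fovy"],f["cx"],f["cy"],np.round(f["origin"],3),np.round(f["orientation"],3),(f["depth"]>0).mean())
    for t in ["spoon_box","loose_spoon","cup_a","kitchen_timer"]:
        print(t,[(np.round(b["box"]).tolist(),round(b["conf"],2)) for b in recognise(c,t)[:2]],[(np.round(b["position"],1).tolist(),round(b["conf"],2)) for b in spot_point(c,t)[:2]])
    np.savez(f"pics/{c}0.npz",**f)
E
```

```text
pics
{'time': np.float64(0.0), 'qpos': array([-1.49 ,  0.182,  1.608, -0.   ,  1.354, -0.206]), 'joint_vel': array([-0.   ,  0.   , -0.001,  0.001,  0.   ,  0.002]), 'effort': array([-1.0000e-03, -4.3387e+01, -3.4186e+01,  7.0000e-02,  3.9000e-02,
       -0.0000e+00]), 'ee_pos': array([ 0.163, -0.551,  0.257]), 'orientation': array([-3.108, -0.449, -0.   ]), 'ft_force': array([ 0.028, -0.204,  0.735]), 'torque': array([ 0.026, -0.05 , -0.017]), 'grasp_force': np.float64(0.0), 'gripper_width': np.float64(0.088)}
scene 56.265102980337275 313.8718625374179 238.84296251789195 [-0.148  0.496  0.955] [ 0.404 -0.824 -2.064] 0.9958365885416667
spoon_box [([246.0, 205.0, 338.0, 279.0], 0.7)] [([294.4, 246.5], 0.67), ([319.2, 208.1], 0.51)]
loose_spoon [([247.0, 207.0, 342.0, 278.0], 0.72), ([220.0, 342.0, 248.0, 373.0], 0.6)] []
cup_a [([337.0, 182.0, 354.0, 204.0], 0.93)] [([292.5, 246.1], 0.63)]
kitchen_timer [([220.0, 344.0, 248.0, 372.0], 0.59)] [([235.8, 359.5], 0.75)]
side 43.01453322034079 304.48562286098684 244.89246581448552 [ 0.301 -1.498  0.727] [ 1.138 -0.075 -0.124] 0.9756184895833333
spoon_box [([300.0, 216.0, 361.0, 262.0], 0.55)] [([331.8, 245.7], 0.98)]
loose_spoon [([373.0, 242.0, 387.0, 265.0], 0.7), ([283.0, 291.0, 310.0, 320.0], 0.47)] [([292.3, 308.0], 0.57)]
cup_a [([360.0, 266.0, 394.0, 292.0], 0.81)] [([375.0, 290.9], 0.71), ([374.2, 318.2], 0.56)]
kitchen_timer [([236.0, 200.0, 256.0, 216.0], 0.73)] [([243.4, 214.7], 0.74), ([329.7, 245.4], 0.67)]
wrist 65.70646984690485 320.2469824665435 245.7996535410545 [ 0.228 -0.532  0.384] [-0.23   0.172 -1.276] 0.9678450520833334
spoon_box [] []
loose_spoon [] []
cup_a [] []
kitchen_timer [] []
```

Run:
```python
from h import *
a=cv2.imread("pics/scene0.png"); b=cv2.imread("pics/side0.png")
A=cv2.resize(a[160:400,160:420],None,fx=2.3,fy=2.3)[:552,:]
B=cv2.resize(b[180:340,220:420],None,fx=3,fy=3,interpolation=cv2.INTER_CUBIC)
cv2.imwrite("pics/A.png",A);cv2.imwrite("pics/B.png",B);
f=dict(np.load("pics/side0.npz"))
print(pts(f,[[331.8,245.7],[292.3,308],[296,306],[243.4,214.7]],z=0))
g=dict(np.load("pics/scene0.npz")); print(pts(g,[[294.4,246.5],[235.8,359.5]],z=0))
```

```text
[[ 0.59018339  0.05092291  0.        ]
 [ 0.43784375 -0.27679163  0.        ]
 [ 0.44751668 -0.2689412   0.        ]
 [ 0.35200089  0.32520636  0.        ]]
[[0.57785007 0.02683952 0.        ]
 [0.36234383 0.33582447 0.        ]]
```

View pics/A.png

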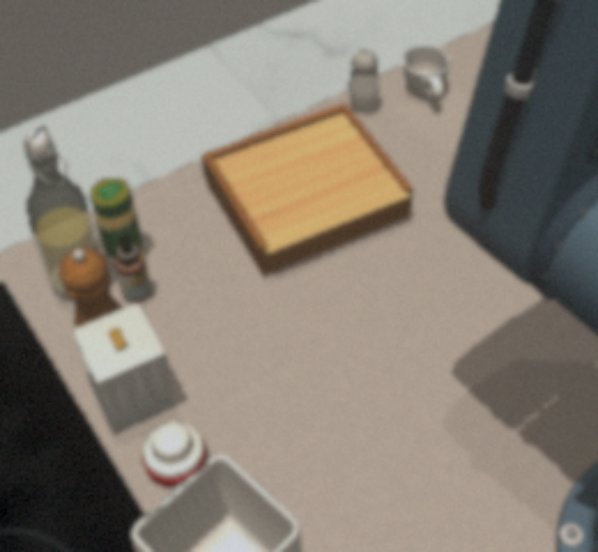

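View pics/B.png

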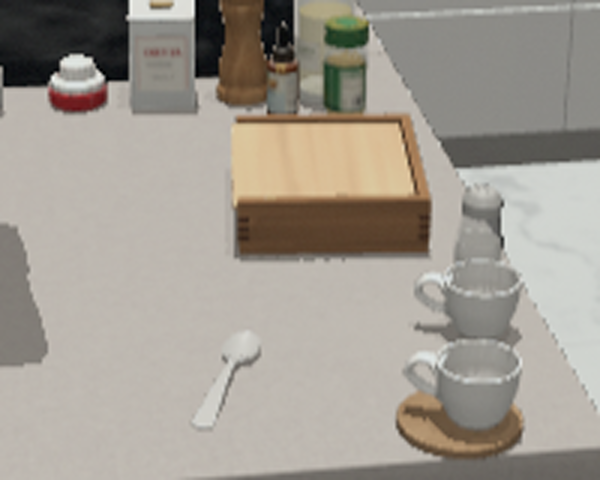

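The scene view shows the box, which is about 0.58 m ahead, and the bystanders to the left and behind it. The side view shows the spoon running from about (288,321) at the handle to (302,295) at the bowl in full-image pixels. It also shows the box's right wall base from (299,265) to (363,264).

Run:
```python
from h import *
for n in ["scene","side"]:
    f=dict(np.load(f"pics/{n}0.npz")); C=cloud(f)
    m=(C[...,0]>.45)&(C[...,0]<.72)&(C[...,1]>-.12)&(C[...,1]<.18)&(C[...,2]>.02)&(C[...,2]<.1)
    P=C[m]; print(n,m.sum(),np.histogram(P[:,2],np.arange(.02,.08,.004)))
    t=P[(P[:,2]>.035)]
    print(cv2.minAreaRect(t[:,:2].astype(np.float32)*1000))
    print("table z",np.median(C[(abs(C[...,0]-.45)<.04)&(abs(C[...,1]+.15)<.04)][:,2]))
    if n=="side":
        print(pts(f,[[299.3,264.7],[363,264.3]],z=0)); print(pts(f,[[287.7,321],[301.7,295],[294,307]],z=0.005))
        print("spoon depth",pts(f,[[290,317],[299,297]]))
```

```text
scene 4062 (array([  87,   96,   93,   86,   75,   65,  633, 2071,  549,  265,    7,
          9,    2,    6]), array([0.02 , 0.024, 0.028, 0.032, 0.036, 0.04 , 0.044, 0.048, 0.052,
       0.056, 0.06 , 0.064, 0.068, 0.072, 0.076]))
((597.8302612304688, 9.746597290039062), (241.60902404785156, 224.42904663085938), 83.39002227783203)
table z -0.001366232509789178
side 2556 (array([  91,   86,   86,   83,   94,  107,  596, 1026,  318,   69,    0,
          0,    0,    0]), array([0.02 , 0.024, 0.028, 0.032, 0.036, 0.04 , 0.044, 0.048, 0.052,
       0.056, 0.06 , 0.064, 0.068, 0.072, 0.076]))
((583.3927001953125, 13.495620727539062), (244.1844482421875, 193.28001403808594), 82.8596420288086)
table z -0.00023586951945714363
[[ 0.48307016 -0.05552475  0.        ]
 [ 0.65158018 -0.07770299  0.        ]]
[[ 0.42002998 -0.33994977  0.005     ]
 [ 0.46653112 -0.22778054  0.005     ]
 [ 0.4413474  -0.28125119  0.005     ]]
spoon depth [[ 4.27340639e-01 -3.21245472e-01  3.41944783e-03]
 [ 4.60039530e-01 -2.27007176e-01 -4.19510650e-04]]
```

The lid face is at about z = 0.050, the box is near (0.580, 0.033) with yaw about -0.13, and the middle of the spoon is near (0.443, -0.283). I'll move the wrist camera over the spoon first, then over the box.

```bash
python3 -m handwheel '[{"dx":2.7,"dy":-1.8},{"dx":2.7,"dy":-1.8},{"dx":2.7,"dy":-1.8},{"dx":2.7,"dy":-1.8},{"dx":2.7,"dy":-1.8}]' ; python3 -m handwheel '[{"dx":2.7,"dy":-1.8},{"dx":2.7,"dy":-1.8},{"dx":2.7,"dy":-1.8},{"dx":2.7,"dy":-1.8},{"dx":2.7,"dy":-1.8}]'; python3 -m handwheel '[{"az":0.08},{"az":0.08},{"az":0.08},{"az":0.08},{"az":0.08}]'
python3 - <<'E'
from h import *
f=grab_frame("wrist"); s=state(); np.savez("pics/w1.npz",**f)
cv2.imwrite("pics/w1.png",f["frame"][:,:,::-1]); print(s["ee_pos"],s["orientation"],s["ft_force"],-Rm(f["orientation"])[:,2],f["origin"])
for t in ["loose_spoon","spoon_box"]:
    print(t,recognise("wrist",t)[:2],spot_point("wrist",t)[:2])
E
```

```text
[ 0.16266626 -0.55152759  0.25772428] [3.10931182e+00 4.48900885e-01 1.63174312e-05] [-0.0820822  -0.88732421 -0.48991239] [-0.25414401 -0.07513783 -0.96424329] [ 0.2283879  -0.53244527  0.3842583 ]
loose_spoon [] []
spoon_box [] []schema error: expected keys ax, ay, az, dx, dy, dz, grip
schema error: expected keys ax, ay, az, dx, dy, dz, grip
schema error: expected keys ax, ay, az, dx, dy, dz, grip
```

View pics/w1.png

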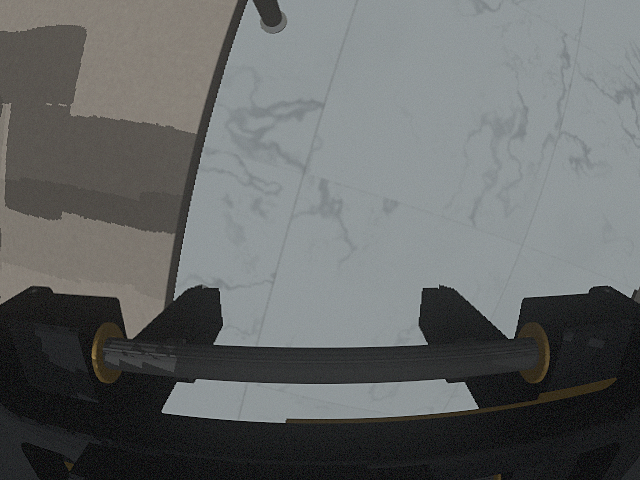

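The arm did not move, because every row needs all seven keys. The picture shows only the counter edge and the fingertips, at about (205,290) and (435,290).

```bash
for i in 1 2; do python3 -m handwheel '[{"ax":0,"ay":0,"az":0.04,"dx":2.7,"dy":-1.8,"dz":0,"grip":1},{"ax":0,"ay":0,"az":0.04,"dx":2.7,"dy":-1.8,"dz":0,"grip":1},{"ax":0,"ay":0,"az":0.04,"dx":2.7,"dy":-1.8,"dz":0,"grip":1},{"ax":0,"ay":0,"az":0.04,"dx":2.7,"dy":-1.8,"dz":0,"grip":1},{"ax":0,"ay":0,"az":0.04,"dx":2.7,"dy":-1.8,"dz":0,"grip":1}]'; done
python3 - <<'E'
from h import *
f=grab_frame("wrist"); s=state(); np.savez("pics/w2.npz",**f)
cv2.imwrite("pics/w2.png",f["frame"][:,:,::-1]); print(s["ee_pos"],s["orientation"],s["ft_force"],f["origin"])
for t in ["loose_spoon","spoon_box"]:
    print(t,recognise("wrist",t)[:2],spot_point("wrist",t)[:2])
E
```

```text
time: 2.1
ee_pos: [0.2768, -0.4349, 0.2578]
orientation: [3.138, 0.133, 0.0]
ft_force: [0.7, 0.6, -0.3]
gripper_width: 0.0886
grasp_force: 0.0
time: 2.6
ee_pos: [0.4113, -0.3442, 0.2579]
orientation: [3.136, -0.18, 0.0]
ft_force: [0.2, -0.5, 0.5]
gripper_width: 0.0883
grasp_force: 0.0
[ 0.41452728 -0.34201094  0.25798293] [-3.13523822  0.18024266 -0.00429042] [ 0.4801187   3.41913419 -0.23839849] [ 0.47937497 -0.35229689  0.38448095]
loose_spoon [{'box': [186.3, 161.4, 314.8, 214.1], 'conf': 0.58}] [{'position': [250.4, 188.8], 'conf': 0.8}]
spoon_box [{'box': [0.0, 44.1, 77.9, 204.1], 'conf': 0.96}] [{'position': [21.5, 129.3], 'conf': 0.73}]
```

View pics/w2.png

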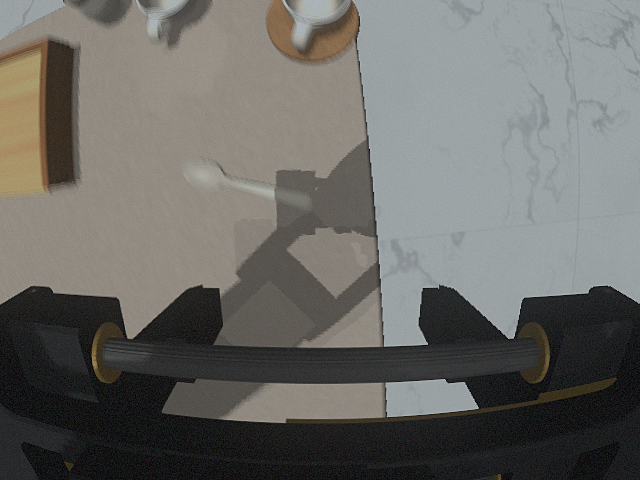

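The picture shows the spoon from its bowl tip at (184,170) to its handle end at (315,203), with its middle near (250,188). The box's right front corner is at about (75,185). Next is a view over the box.

```bash
for i in 1 2; do python3 -m handwheel '[{"ax":0,"ay":0,"az":0,"dx":0.3,"dy":-3.8,"dz":-0.4,"grip":1},{"ax":0,"ay":0,"az":0,"dx":0.3,"dy":-3.8,"dz":-0.4,"grip":1},{"ax":0,"ay":0,"az":0,"dx":0.3,"dy":-3.8,"dz":-0.4,"grip":1},{"ax":0,"ay":0,"az":0,"dx":0.3,"dy":-3.8,"dz":-0.4,"grip":1},{"ax":0,"ay":0,"az":0,"dx":0.3,"dy":-3.8,"dz":-0.4,"grip":1}]'|tail -0; done
python3 -m handwheel '[{"ax":0,"ay":0,"az":0,"dx":0,"dy":0,"dz":0,"grip":-1},{"ax":0,"ay":0,"az":0,"dx":0,"dy":0,"dz":0,"grip":-1},{"ax":0,"ay":0,"az":0,"dx":0,"dy":0,"dz":0,"grip":-1},{"ax":0,"ay":0,"az":0,"dx":0,"dy":0,"dz":0,"grip":-1}]'
python3 - <<'E'
from h import *
f=grab_frame("wrist"); s=state(); np.savez("pics/w3.npz",**f)
cv2.imwrite("pics/w3.png",f["frame"][:,:,::-1]); print(s["ee_pos"],s["orientation"],s["ft_force"],f["origin"])
for t in ["spoon_box"]:
    print(t,recognise("wrist",t)[:2],spot_point("wrist",t)[:2])
C=cloud(f,True); 
for lo,hi in [(.04,.053),(.053,.075)]:
    m=(C[...,0]>.46)&(C[...,0]<.71)&(C[...,1]>-.12)&(C[...,1]<.18)&(C[...,2]>lo)&(C[...,2]<hi)
    m=cv2.morphologyEx(m.astype(np.uint8),cv2.MORPH_OPEN,np.ones((3,3)))>0
    P=C[m]; print(len(P),np.median(P,axis=0),cv2.minAreaRect(P[:,:2].astype(np.float32)*1000))
m=(C[...,0]>.46)&(C[...,0]<.71)&(C[...,1]>-.12)&(C[...,1]<.18)
print(np.histogram(C[m][:,2],np.arange(-.01,.08,.003)))
E
```

```text
time: 4.25
ee_pos: [0.4828, 0.0276, 0.2975]
orientation: [3.136, -0.181, -0.001]
ft_force: [1.2, -0.3, 0.5]
gripper_width: 0.0584
grasp_force: 0.0
[0.48287566 0.02767698 0.29753752] [ 3.13619887e+00 -1.81169329e-01 -6.10787879e-04] [ 0.69472139 -0.33789778 -0.84157847] [0.55095871 0.01941122 0.42402496]
spoon_box [{'box': [206.5, 38.3, 405.5, 211.7], 'conf': 0.9}] [{'position': [305.9, 125.2], 'conf': 0.97}]
28520 [0.57253404 0.03103687 0.04870184] ((597.3557739257812, 5.926597595214844), (233.35372924804688, 221.1815643310547), 83.36808013916016)
4839 [0.62720905 0.00792542 0.05523266] ((600.5845947265625, 8.887741088867188), (240.3358612060547, 216.90089416503906), 83.54712677001953)
(array([    0,     0,  4267, 15308,    95,    19,    11,    20,    20,
          16,    18,    17,    27,    36,    38,    43,    48,   313,
         496, 25976,  1838,  4039,   807,    23,    26,    15,    21,
          27,    23]), array([-0.01 , -0.007, -0.004, -0.001,  0.002,  0.005,  0.008,  0.011,
        0.014,  0.017,  0.02 ,  0.023,  0.026,  0.029,  0.032,  0.035,
        0.038,  0.041,  0.044,  0.047,  0.05 ,  0.053,  0.056,  0.059,
        0.062,  0.065,  0.068,  0.071,  0.074,  0.077]))Exception ignored on flushing sys.stdout:
BrokenPipeError: [Errno 32] Broken pipe
Exception ignored on flushing sys.stdout:
BrokenPipeError: [Errno 32] Broken pipe
```

View pics/w3.png

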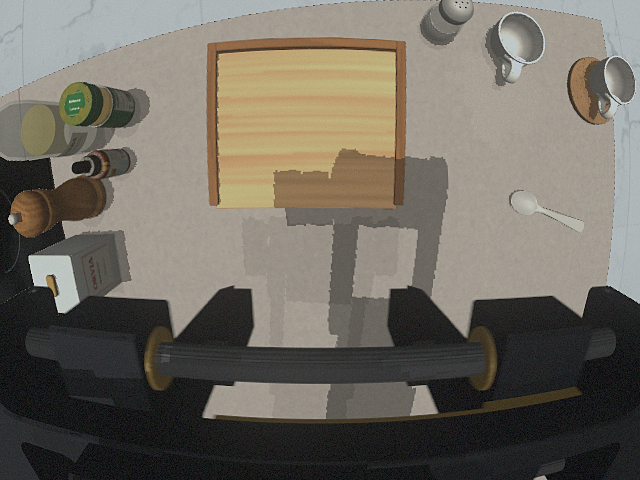

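The picture shows the box rim corners at about (208,43), (405,41), (404,206) and (209,206). The spoon lies at (510,193) to (583,230), and the fingers are still closing.

Run:
```python
from h import *
f=dict(np.load("pics/w3.npz")); C=cloud(f,True)
# red-brown rim vs lid: use top-surface mask by height, largest component
m=((C[...,2]>.042)&(C[...,2]<.062)&(C[...,0]<.71)&(C[...,0]>.44)).astype(np.uint8)
n,l,st,_=cv2.connectedComponentsWithStats(m); k=1+np.argmax(st[1:,4]); P=C[l==k]
r=cv2.minAreaRect(P[:,:2].astype(np.float32)*1000); print(r, cv2.boxPoints(r))
print(np.round(pts(f,[[208,43],[405,41],[404,206],[209,206]],True,z=.0553),4))
print(np.round(pts(f,[[305.9,125.2]],True,z=0),4))
lid=C[(l==k)&(abs(C[...,0]-.575)<.04)&(abs(C[...,1]-.03)<.04)];print("lid z",lid[:,2].mean(),"table",np.median(C[260:285,270:380].reshape(-1,3),0))
def spoon(f,box,name):
    C=cloud(f,True); u0,v0,u1,v1=box
    g=f["frame"][v0:v1,u0:u1].astype(int); 
    sat=g.max(2)-g.min(2); z=C[v0:v1,u0:u1,2]
    m=((z>.0035)).astype(np.uint8); 
    Q=C[v0:v1,u0:u1][m>0]; print(name,len(Q))
    if len(Q)>20:
        r=cv2.minAreaRect(Q[:,:2].astype(np.float32)*1000); print(r)
print("w3",pts(f,[[510,193],[583,230],[546.5,212]],True,z=.005))
spoon(f,(500,180,595,240),"w3 d")
f=dict(np.load("pics/w2.npz")); print("w2",pts(f,[[184,170],[315,203],[250.4,188.8]],True,z=.005)); spoon(f,(175,150,325,220),"w2 d")
```

```text
((576.89599609375, 31.59064483642578), (201.11428833007812, 175.10357666015625), 83.12158203125) [[477.93137  -57.757282]
 [651.7746   -78.728195]
 [675.8606   120.93857 ]
 [502.0174   141.90948 ]]
[[ 0.6746  0.1195  0.0553]
 [ 0.6511 -0.0773  0.0553]
 [ 0.4821 -0.0585  0.0553]
 [ 0.5057  0.1405  0.0553]]
[[0.5764 0.0328 0.    ]]
lid z 0.04873047246723391 table [ 0.40156457  0.03148832 -0.00066064]
w3 [[ 0.476702   -0.2085575   0.005     ]
 [ 0.41689012 -0.33371459  0.005     ]
 [ 0.44782705 -0.26593608  0.005     ]]
w3 d 646
((492.8912353515625, -158.55238342285156), (373.2137451171875, 29.715621948242188), 67.37674713134766)
w2 [[ 0.47538676 -0.20602587  0.005     ]
 [ 0.42192107 -0.340144    0.005     ]
 [ 0.44494313 -0.27542312  0.005     ]]
w2 d 1384
((467.6318664550781, -278.09271240234375), (134.03887939453125, 67.89873504638672), 72.12777709960938)
```

The box is at (0.577, 0.031) with yaw -0.12 rad and its lid face is at about 0.049. I'll press near the back of the lid, at box x of about +50 mm, so that the open lid is never pressed outside the box's footprint.

```bash
python3 -m handwheel '[{"ax":0,"ay":0,"az":0,"dx":2.9,"dy":-0.27,"dz":3.9,"grip":-1},{"ax":0,"ay":0,"az":0,"dx":2.9,"dy":-0.27,"dz":3.9,"grip":-1},{"ax":0,"ay":0,"az":0,"dx":2.9,"dy":-0.27,"dz":3.9,"grip":-1},{"ax":0,"ay":0,"az":0,"dx":2.9,"dy":-0.27,"dz":3.9,"grip":-1},{"ax":0,"ay":0,"az":0,"dx":2.9,"dy":-0.27,"dz":3.9,"grip":-1}]'; python3 -m handwheel '[{"ax":0,"ay":0,"az":0,"dx":0,"dy":0,"dz":1.5,"grip":-1},{"ax":0,"ay":0,"az":0,"dx":0,"dy":0,"dz":0.4,"grip":-1},{"ax":0,"ay":0,"az":0,"dx":0,"dy":0,"dz":0,"grip":-1},{"ax":0,"ay":0,"az":0,"dx":0,"dy":0,"dz":0,"grip":-1}]'
```

```text
time: 4.9
ee_pos: [0.6297, 0.0254, 0.101]
orientation: [3.136, -0.179, 0.0]
ft_force: [0.5, -0.4, -0.1]
gripper_width: 0.0064
grasp_force: 0.0
time: 5.3
ee_pos: [0.6294, 0.0259, 0.0863]
orientation: [3.136, -0.178, 0.006]
ft_force: [0.8, -0.5, -1.1]
gripper_width: 0.0007
grasp_force: 0.0
```

```bash
python3 -m handwheel '[{"ax":0,"ay":0,"az":0,"dx":0,"dy":0,"dz":0.4,"grip":-1},{"ax":0,"ay":0,"az":0,"dx":0,"dy":0,"dz":0.4,"grip":-1},{"ax":0,"ay":0,"az":0,"dx":0,"dy":0,"dz":0.4,"grip":-1},{"ax":0,"ay":0,"az":0,"dx":0,"dy":0,"dz":0,"grip":-1},{"ax":0,"ay":0,"az":0,"dx":0,"dy":0,"dz":0,"grip":-1}]'; python3 -m handwheel '[{"ax":0,"ay":0,"az":0,"dx":0,"dy":0,"dz":0.1,"grip":-1},{"ax":0,"ay":0,"az":0,"dx":0,"dy":0,"dz":0.1,"grip":-1},{"ax":0,"ay":0,"az":0,"dx":0,"dy":0,"dz":0,"grip":-1}]'
```

```text
time: 5.8
ee_pos: [0.6285, 0.0261, 0.0716]
orientation: [-3.136, 0.178, 0.001]
ft_force: [-0.7, -0.2, 0.0]
gripper_width: 0.0004
grasp_force: 0.0
time: 6.1
ee_pos: [0.6286, 0.0261, 0.0695]
orientation: [-3.137, 0.178, 0.0]
ft_force: [0.3, -0.5, -0.7]
gripper_width: 0.0004
grasp_force: 0.0
```

```bash
for i in 1 2 3; do python3 -m handwheel '[{"ax":0,"ay":0,"az":0,"dx":0,"dy":0,"dz":0.05,"grip":-1},{"ax":0,"ay":0,"az":0,"dx":0,"dy":0,"dz":0,"grip":-1}]' | grep -E "ee_pos|ft"; done
```

```text
ee_pos: [0.6286, 0.0261, 0.0691]
ft_force: [0.6, 0.5, 0.5]
ee_pos: [0.6286, 0.0261, 0.0687]
ft_force: [0.6, 0.1, 0.1]
ee_pos: [0.6287, 0.0261, 0.0684]
ft_force: [-1.7, 0.1, 2.0]
```

```bash
for i in 1 2 3; do python3 -m handwheel '[{"ax":0,"ay":0,"az":0,"dx":0,"dy":0,"dz":0.03,"grip":-1},{"ax":0,"ay":0,"az":0,"dx":0,"dy":0,"dz":0,"grip":-1},{"ax":0,"ay":0,"az":0,"dx":0,"dy":0,"dz":0,"grip":-1}]' | grep -E "ee_pos|ft"; done
```

```text
ee_pos: [0.6287, 0.0261, 0.0682]
ft_force: [-2.7, 0.9, 4.0]
ee_pos: [0.6287, 0.0261, 0.068]
ft_force: [-2.6, 0.2, 6.8]
ee_pos: [0.6288, 0.0261, 0.0679]
ft_force: [-2.6, 0.3, 7.5]
```

```bash
for i in 1 2; do python3 -m handwheel '[{"ax":0,"ay":0,"az":0,"dx":0,"dy":0,"dz":0.04,"grip":-1},{"ax":0,"ay":0,"az":0,"dx":0,"dy":0,"dz":0,"grip":-1},{"ax":0,"ay":0,"az":0,"dx":0,"dy":0,"dz":0,"grip":-1}]' | grep -E "ee_pos|ft"; done;  python3 -m handwheel '[{"ax":0,"ay":0,"az":0,"dx":-0.1,"dy":0,"dz":0,"grip":-1},{"ax":0,"ay":0,"az":0,"dx":-0.2,"dy":0,"dz":0,"grip":-1},{"ax":0,"ay":0,"az":0,"dx":-0.2,"dy":0,"dz":0,"grip":-1}]' | grep -E "ee_pos|ft"
```

```text
ee_pos: [0.6291, 0.026, 0.0678]
ft_force: [-3.1, 0.8, 7.4]
ee_pos: [0.6293, 0.026, 0.0677]
ft_force: [-2.8, -0.7, 9.4]
ee_pos: [0.6261, 0.0264, 0.0681]
ft_force: [3.2, 0.4, 5.8]
```

```bash
for i in 1 2; do python3 -m handwheel '[{"ax":0,"ay":0,"az":0,"dx":0,"dy":0,"dz":0.05,"grip":-1},{"ax":0,"ay":0,"az":0,"dx":0,"dy":0,"dz":0,"grip":-1},{"ax":0,"ay":0,"az":0,"dx":0,"dy":0,"dz":0,"grip":-1}]' | grep -E "ee_pos|ft"; done;  python3 -m handwheel '[{"ax":0,"ay":0,"az":0,"dx":-0.2,"dy":0,"dz":0,"grip":-1},{"ax":0,"ay":0,"az":0,"dx":-0.2,"dy":0,"dz":0,"grip":-1},{"ax":0,"ay":0,"az":0,"dx":-0.2,"dy":0,"dz":0,"grip":-1}]' | grep -E "ee_pos|ft"
```

```text
ee_pos: [0.6259, 0.0264, 0.0679]
ft_force: [0.8, 0.4, 8.2]
ee_pos: [0.6258, 0.0264, 0.0676]
ft_force: [0.1, 0.7, 10.2]
ee_pos: [0.6208, 0.027, 0.0678]
ft_force: [3.2, 0.5, 8.5]
```

```bash
python3 -m handwheel '[{"ax":0,"ay":0,"az":0,"dx":0,"dy":0,"dz":0.05,"grip":-1},{"ax":0,"ay":0,"az":0,"dx":0,"dy":0,"dz":0.03,"grip":-1},{"ax":0,"ay":0,"az":0,"dx":0,"dy":0,"dz":0,"grip":-1}]' | grep -E "ee_pos|ft"; for i in 1 2; do python3 -m handwheel '[{"ax":0,"ay":0,"az":0,"dx":-0.2,"dy":0,"dz":0.01,"grip":-1},{"ax":0,"ay":0,"az":0,"dx":-0.2,"dy":0,"dz":0.01,"grip":-1},{"ax":0,"ay":0,"az":0,"dx":-0.2,"dy":0,"dz":0.01,"grip":-1}]' | grep -E "ee_pos|ft"; done
python3 - <<'E'
from h import *
f=grab_frame("side"); cv2.imwrite("pics/s1.png",cv2.resize(f["frame"][190:290,250:400,::-1],None,fx=4,fy=4))
E
```

```text
ee_pos: [0.6205, 0.027, 0.0676]
ft_force: [-1.1, -0.5, 14.6]
ee_pos: [0.6157, 0.0276, 0.0676]
ft_force: [3.7, 1.2, 12.0]
ee_pos: [0.6102, 0.0282, 0.0676]
ft_force: [4.2, 1.5, 13.1]
```

View pics/s1.png

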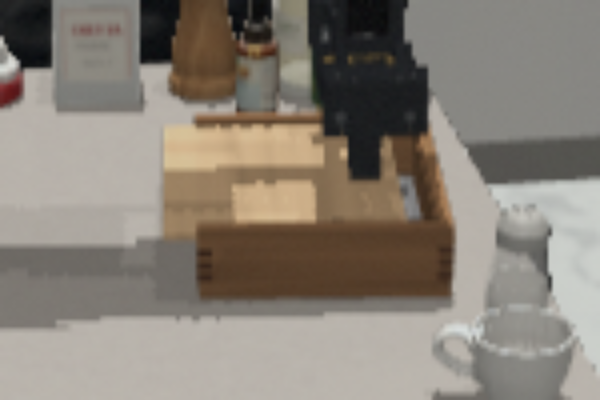

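The lid follows: its front edge now stands about 20 mm proud of the box front in the crop. I'll keep drawing at this pressure.

```bash
for i in 1 2 3; do python3 -m handwheel '[{"ax":0,"ay":0,"az":0,"dx":-0.3,"dy":0,"dz":0,"grip":-1},{"ax":0,"ay":0,"az":0,"dx":-0.3,"dy":0,"dz":0,"grip":-1},{"ax":0,"ay":0,"az":0,"dx":-0.3,"dy":0,"dz":0,"grip":-1},{"ax":0,"ay":0,"az":0,"dx":-0.3,"dy":0,"dz":0,"grip":-1}]' | grep -E "ee_pos|ft"; done
```

```text
ee_pos: [0.5983, 0.0296, 0.0676]
ft_force: [4.5, 1.1, 12.7]
ee_pos: [0.5865, 0.031, 0.0676]
ft_force: [4.2, 1.7, 12.8]
ee_pos: [0.5746, 0.0324, 0.0676]
ft_force: [5.4, 2.0, 13.8]
```

```bash
for i in 1 2 3; do python3 -m handwheel '[{"ax":0,"ay":0,"az":0,"dx":-0.3,"dy":0,"dz":0,"grip":-1},{"ax":0,"ay":0,"az":0,"dx":-0.3,"dy":0,"dz":0,"grip":-1},{"ax":0,"ay":0,"az":0,"dx":-0.3,"dy":0,"dz":0,"grip":-1},{"ax":0,"ay":0,"az":0,"dx":-0.3,"dy":0,"dz":0,"grip":-1}]' | grep -E "ee_pos|ft"; done
```

```text
ee_pos: [0.5628, 0.0338, 0.0676]
ft_force: [4.5, 1.6, 12.9]
ee_pos: [0.551, 0.0352, 0.0676]
ft_force: [5.9, 2.0, 13.5]
ee_pos: [0.5392, 0.0366, 0.0676]
ft_force: [4.9, 3.1, 13.0]
```

```bash
for i in 1 2 3 4; do python3 -m handwheel '[{"ax":0,"ay":0,"az":0,"dx":-0.15,"dy":0,"dz":0,"grip":-1},{"ax":0,"ay":0,"az":0,"dx":-0.15,"dy":0,"dz":0,"grip":-1},{"ax":0,"ay":0,"az":0,"dx":-0.15,"dy":0,"dz":0,"grip":-1},{"ax":0,"ay":0,"az":0,"dx":-0.15,"dy":0,"dz":0,"grip":-1}]' | grep -E "ee_pos|ft"; done
python3 - <<'E'
from h import *
f=grab_frame("side"); np.savez("pics/s2.npz",**f); C=cloud(f)
c=np.array([.577,.031]); y=-.12; X=np.array([np.cos(y),np.sin(y)]);Y=np.array([-np.sin(y),np.cos(y)])
d=C[...,:2]-c; bx=d@X; by=d@Y; z=C[...,2]
for lo in np.arange(-.09,.07,.03):
  m=(z>.04)&(z<.054)&(by>lo)&(by<lo+.03)&(bx<0)&(bx>-.3); print(round(lo,2),np.percentile(bx[m],[1,5]) if m.sum() else None)
E
```

```text
ee_pos: [0.5333, 0.0373, 0.0676]
ft_force: [5.4, 2.7, 13.4]
ee_pos: [0.5274, 0.038, 0.0676]
ft_force: [5.5, 3.1, 14.4]
ee_pos: [0.5215, 0.0387, 0.0675]
ft_force: [4.6, 3.4, 14.4]
ee_pos: [0.5155, 0.0394, 0.0675]
ft_force: [6.1, 3.6, 14.0]
-0.09 [-0.20040299 -0.19454962]
-0.06 [-0.1993639  -0.19425204]
-0.03 [-0.19959809 -0.19257395]
0.0 [-0.20024408 -0.19535534]
0.03 [-0.20067106 -0.19309874]
0.06 [-0.19984441 -0.19688955]
```

```bash
for i in 1 2 3; do python3 -m handwheel '[{"ax":0,"ay":0,"az":0,"dx":-0.1,"dy":0,"dz":0,"grip":-1},{"ax":0,"ay":0,"az":0,"dx":0,"dy":0,"dz":0,"grip":-1}]' | grep -E "ee_pos|ft"; done
```

```text
ee_pos: [0.5145, 0.0395, 0.0675]
ft_force: [5.5, 3.3, 15.0]
ee_pos: [0.5136, 0.0396, 0.0676]
ft_force: [5.3, 2.9, 13.9]
ee_pos: [0.5132, 0.0396, 0.0676]
ft_force: [8.2, 3.8, 11.3]
```

The sideways force rose, so the lid is at its stop. I'll lift and look inside.

```bash
python3 -m handwheel '[{"ax":0,"ay":0,"az":0,"dx":0,"dy":0,"dz":-0.3,"grip":-1},{"ax":0,"ay":0,"az":0,"dx":0,"dy":0,"dz":-4,"grip":0.2},{"ax":0,"ay":0,"az":0,"dx":0,"dy":0,"dz":-4,"grip":0.6},{"ax":0,"ay":0,"az":0,"dx":0,"dy":0,"dz":-4,"grip":0.6},{"ax":0,"ay":0,"az":0,"dx":0,"dy":0,"dz":-4,"grip":0.6}]'; python3 -m handwheel '[{"ax":0,"ay":0,"az":0,"dx":0,"dy":0,"dz":0,"grip":0.6},{"ax":0,"ay":0,"az":0,"dx":0,"dy":0,"dz":0,"grip":0.6},{"ax":0,"ay":0,"az":0,"dx":0,"dy":0,"dz":0,"grip":0.6}]'
python3 - <<'E'
from h import *
f=grab_frame("wrist"); s=state(); np.savez("pics/w4.npz",**f)
cv2.imwrite("pics/w4.png",f["frame"][:,:,::-1]); print(s["ee_pos"],s["orientation"])
for t in ["loose_spoon","box_spoon","spoon_box","box_floor"]:
    print(t,recognise("wrist",t)[:3],spot_point("wrist",t)[:3])
E
```

```text
time: 15.5
ee_pos: [0.5068, 0.0399, 0.2281]
orientation: [-3.137, 0.178, 0.002]
ft_force: [0.9, -0.5, 0.8]
gripper_width: 0.0303
grasp_force: 0.0
time: 15.8
ee_pos: [0.5063, 0.04, 0.2254]
orientation: [-3.136, 0.178, 0.005]
ft_force: [-0.7, 0.2, -0.5]
gripper_width: 0.0543
grasp_force: 0.0
[0.50621338 0.03999428 0.22507737] [-3.13620854  0.17778886  0.0057206 ]
loose_spoon [{'box': [550.2, 221.5, 621.5, 264.9], 'conf': 0.76}] [{'position': [588.3, 244.8], 'conf': 0.56}]
box_spoon [{'box': [233.6, 77.9, 385.8, 112.8], 'conf': 0.72}] [{'position': [309.5, 93.7], 'conf': 0.63}]
spoon_box [{'box': [196.0, 36.6, 444.1, 349.4], 'conf': 0.93}] [{'position': [320.2, 142.6], 'conf': 0.94}]
box_floor [{'box': [455.7, 0.0, 523.1, 47.6], 'conf': 0.33}] [{'position': [320.4, 143.1], 'conf': 0.7}, {'position': [472.0, 30.9], 'conf': 0.67}]
```

View pics/w4.png

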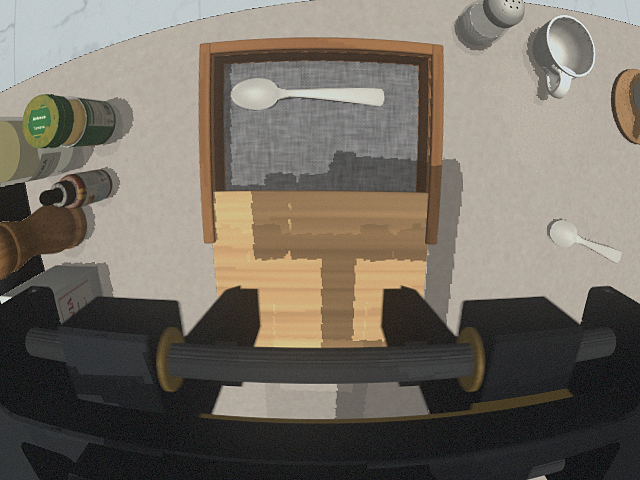

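The lid is open with its back edge at row 191. The box spoon lies at (232..384, 80..107), and the loose spoon at (548..621, 222..262).

Run:
```python
from h import *
f=dict(np.load("pics/w4.npz")); C=cloud(f,True)
K=lambda px,z: pts(f,px,True,z=z)[:,:2]
c4=K([[200,44],[443,45],[437,243],[204,243]],.0555); print("rim corners",np.round(c4,4), "mean",c4.mean(0))
c=np.array([.577,.031]); y=-.12; X=np.array([np.cos(y),np.sin(y)]);Y=np.array([-np.sin(y),np.cos(y)])
bf=lambda p:np.round(np.c_[(p-c)@X,(p-c)@Y],4)
print("corners bf",bf(c4)); print("lid edge",bf(K([[230,191],[320,191],[415,192]],.048)))
print("box spoon ends,mid,lower edge",bf(K([[231,93],[384,97],[309,94],[255,109]],.013)))
print("floor z",np.median(C[125:145,250:320,2]), "lid z",np.median(C[200:240,300:380,2]))
print("loose",K([[549,224],[621,261],[588.3,244.8],[585,241]],.005))
```

```text
rim corners [[ 0.6738  0.1196]
 [ 0.6507 -0.0774]
 [ 0.4842 -0.0579]
 [ 0.5066  0.1397]] mean [0.57882783 0.03100067]
corners bf [[ 0.0855  0.0995]
 [ 0.0862 -0.0988]
 [-0.0815 -0.0994]
 [-0.0829  0.0995]]
lid edge [[-0.0397  0.0761]
 [-0.0401  0.0008]
 [-0.0394 -0.0789]]
box spoon ends,mid,lower edge [[ 0.0475  0.0826]
 [ 0.0434 -0.0564]
 [ 0.0444  0.0112]
 [ 0.0315  0.0601]]
floor z 0.008516035256669052 lid z 0.048566605764151866
loose [[ 0.47536203 -0.20820162]
 [ 0.41580358 -0.33540346]
 [ 0.44456723 -0.27105888]
 [ 0.44988536 -0.26496803]]
```

```bash
for i in 1 2; do python3 -m handwheel '[{"ax":0,"ay":0,"az":0,"dx":-0.29,"dy":3.96,"dz":0,"grip":0.2},{"ax":0,"ay":0,"az":0,"dx":-0.29,"dy":3.96,"dz":0,"grip":0.2},{"ax":0,"ay":0,"az":0,"dx":-0.29,"dy":3.96,"dz":0,"grip":0.2},{"ax":0,"ay":0,"az":0,"dx":-0.29,"dy":3.96,"dz":0,"grip":0.2}]' |grep ee_; done
for i in 1 2; do python3 -m handwheel '[{"ax":0,"ay":0,"az":-0.128,"dx":0,"dy":0,"dz":0.6,"grip":0.2},{"ax":0,"ay":0,"az":-0.128,"dx":0,"dy":0,"dz":0.6,"grip":0.2},{"ax":0,"ay":0,"az":-0.128,"dx":0,"dy":0,"dz":0.6,"grip":0.2},{"ax":0,"ay":0,"az":-0.128,"dx":0,"dy":0,"dz":0.6,"grip":0.2},{"ax":0,"ay":0,"az":-0.128,"dx":0,"dy":0,"dz":0.6,"grip":0.2}]'|grep ee_; done
python3 -m handwheel '[{"ax":0,"ay":0,"az":0,"dx":0,"dy":0,"dz":0,"grip":0.2},{"ax":0,"ay":0,"az":0,"dx":0,"dy":0,"dz":0,"grip":0.2},{"ax":0,"ay":0,"az":0,"dx":0,"dy":0,"dz":0,"grip":0.2}]'
python3 - <<'E'
from h import *
f=grab_frame("wrist"); s=state(); np.savez("pics/w5.npz",**f)
cv2.imwrite("pics/w5.png",f["frame"][:,:,::-1]); T=Rm(s["orientation"]); print(s["ee_pos"],np.arctan2(T[1,0],T[0,0]),s["qpos"])
print(recognise("wrist","loose_spoon")[:2],spot_point("wrist","loose_spoon")[:2])
E
```

```text
ee_pos: [0.4776, -0.1175, 0.2272]
ee_pos: [0.4481, -0.2739, 0.2272]
ee_pos: [0.4486, -0.2724, 0.1968]
ee_pos: [0.4486, -0.2723, 0.1669]
time: 18.35
ee_pos: [0.4488, -0.2725, 0.1675]
orientation: [2.624, 1.727, 0.0]
ft_force: [-0.2, -0.0, 0.0]
gripper_width: 0.053
grasp_force: 0.0
[ 0.44879099 -0.2724983   0.16754936] 1.1648031614006116 [-7.71994033e-01  1.71405769e-01  1.81318022e+00  3.83769090e-05
  1.15628597e+00 -3.66016388e-01]
[{'box': [295.0, 145.7, 335.1, 314.7], 'conf': 0.62}] [{'position': [319.1, 230.4], 'conf': 0.89}]
```

View pics/w5.png

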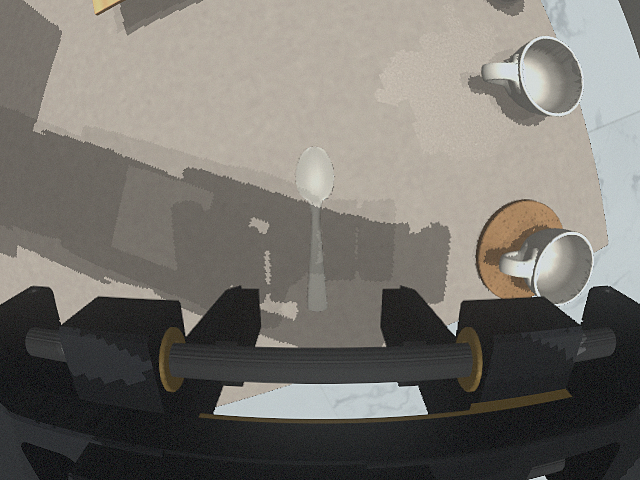

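The spoon runs from (314,147) to (317,311), almost centred between the fingers (column 320). The cups are to the right, with cup_b's handle near (503,262).

Run:
```python
from h import *
f=dict(np.load("pics/w5.npz")); p=np.array([.4488,-.2725]); a=1.165
x=np.array([np.cos(a),np.sin(a)]); y=np.array([np.sin(a),-np.cos(a)])
q=pts(f,[[314,147],[317,311],[319.1,230.4],[316,210],[317,250],[503,262],[484,72]],True,z=.004)[:,:2]
print(np.round(q,4)); print(np.round(np.c_[(q-p)@x,(q-p)@y],4)); print(np.linalg.norm(q[0]-q[1]))
```

```text
[[ 0.4716 -0.2091]
 [ 0.4192 -0.3359]
 [ 0.449  -0.2715]
 [ 0.4533 -0.2553]
 [ 0.4409 -0.2858]
 [ 0.5891 -0.3622]
 [ 0.6267 -0.2009]]
[[ 0.0673 -0.0041]
 [-0.0699 -0.0022]
 [ 0.001  -0.0002]
 [ 0.0176 -0.0027]
 [-0.0153 -0.002 ]
 [-0.027   0.1643]
 [ 0.136   0.1351]]
0.13723709434891904
```

```bash
python3 -m handwheel '[{"ax":0,"ay":0,"az":0,"dx":-0.1,"dy":-0.2,"dz":4,"grip":0.2},{"ax":0,"ay":0,"az":0,"dx":0,"dy":0,"dz":4,"grip":0.2},{"ax":0,"ay":0,"az":0,"dx":0,"dy":0,"dz":4,"grip":0.2},{"ax":0,"ay":0,"az":0,"dx":0,"dy":0,"dz":1,"grip":0.2},{"ax":0,"ay":0,"az":0,"dx":0,"dy":0,"dz":0.5,"grip":0.2}]'|tail -0 2>/dev/null;python3 -m handwheel '[{"ax":0,"ay":0,"az":0,"dx":0,"dy":0,"dz":0,"grip":0.2},{"ax":0,"ay":0,"az":0,"dx":0,"dy":0,"dz":0,"grip":0.2},{"ax":0,"ay":0,"az":0,"dx":0,"dy":0,"dz":0,"grip":0.2}]'
```

```text
time: 19.3
ee_pos: [0.4474, -0.2734, 0.0339]
orientation: [2.619, 1.729, 0.001]
ft_force: [-0.1, -0.3, -0.2]
gripper_width: 0.053
grasp_force: 0.0Exception ignored on flushing sys.stdout:
BrokenPipeError: [Errno 32] Broken pipe
```

```bash
python3 -m handwheel '[{"ax":0,"ay":0,"az":0,"dx":0,"dy":0,"dz":0.8,"grip":0.2},{"ax":0,"ay":0,"az":0,"dx":0,"dy":0,"dz":0.45,"grip":0.2},{"ax":0,"ay":0,"az":0,"dx":0,"dy":0,"dz":0,"grip":0.2},{"ax":0,"ay":0,"az":0,"dx":0,"dy":0,"dz":0,"grip":0.2}]'
```

```text
time: 19.7
ee_pos: [0.4464, -0.2725, 0.0195]
orientation: [2.622, 1.731, 0.0]
ft_force: [-0.1, -0.3, 0.0]
gripper_width: 0.0529
grasp_force: 0.4
```

```bash
python3 -m handwheel '[{"ax":0,"ay":0,"az":0,"dx":0,"dy":0,"dz":-0.1,"grip":0.2},{"ax":0,"ay":0,"az":0,"dx":0,"dy":0,"dz":0,"grip":-0.2},{"ax":0,"ay":0,"az":0,"dx":0,"dy":0,"dz":0,"grip":-0.5},{"ax":0,"ay":0,"az":0,"dx":0,"dy":0,"dz":0,"grip":-0.6},{"ax":0,"ay":0,"az":0,"dx":0,"dy":0,"dz":0,"grip":-0.6}]'; python3 -m handwheel '[{"ax":0,"ay":0,"az":0,"dx":0,"dy":0,"dz":0,"grip":-0.6},{"ax":0,"ay":0,"az":0,"dx":0,"dy":0,"dz":0,"grip":-0.6},{"ax":0,"ay":0,"az":0,"dx":0,"dy":0,"dz":0,"grip":-0.6}]'
```

```text
time: 20.2
ee_pos: [0.4463, -0.2724, 0.0206]
orientation: [-2.622, -1.731, 0.0]
ft_force: [0.5, 0.5, -1.6]
gripper_width: 0.0231
grasp_force: 25.5
time: 20.5
ee_pos: [0.4463, -0.2724, 0.0206]
orientation: [-2.622, -1.731, 0.0]
ft_force: [-0.6, 0.1, -0.7]
gripper_width: 0.0226
grasp_force: 30.0
```

```bash
python3 -m handwheel '[{"ax":0,"ay":0,"az":0,"dx":0,"dy":0,"dz":-2,"grip":-0.6},{"ax":0,"ay":0,"az":0,"dx":0,"dy":0,"dz":-4,"grip":-0.6},{"ax":0,"ay":0,"az":0,"dx":0,"dy":0,"dz":-4,"grip":-0.6},{"ax":0,"ay":0,"az":0,"dx":0,"dy":0,"dz":-4,"grip":-0.6},{"ax":0,"ay":0,"az":0,"dx":0,"dy":0,"dz":-1,"grip":-0.6}]'; for i in 1 2; do python3 -m handwheel '[{"ax":0,"ay":0,"az":0,"dx":3.3,"dy":-0.04,"dz":0,"grip":-0.6},{"ax":0,"ay":0,"az":0,"dx":3.3,"dy":-0.04,"dz":0,"grip":-0.6},{"ax":0,"ay":0,"az":0,"dx":3.3,"dy":-0.04,"dz":0,"grip":-0.6},{"ax":0,"ay":0,"az":0,"dx":3.3,"dy":-0.04,"dz":0,"grip":-0.6},{"ax":0,"ay":0,"az":0,"dx":3.3,"dy":-0.04,"dz":0,"grip":-0.6}]'|grep ee; done;  python3 -m handwheel '[{"ax":0,"ay":0,"az":-0.095,"dx":0,"dy":0,"dz":0,"grip":-0.6},{"ax":0,"ay":0,"az":-0.095,"dx":0,"dy":0,"dz":0,"grip":-0.6},{"ax":0,"ay":0,"az":-0.095,"dx":0,"dy":0,"dz":0,"grip":-0.6},{"ax":0,"ay":0,"az":0,"dx":0,"dy":0,"dz":0,"grip":-0.6},{"ax":0,"ay":0,"az":0,"dx":0,"dy":0,"dz":0,"grip":-0.6}]'
python3 - <<'E'
from h import *
f=grab_frame("wrist"); s=state(); np.savez("pics/w6.npz",**f)
cv2.imwrite("pics/w6.png",f["frame"][:,:,::-1]); T=Rm(s["orientation"]); print(s["ee_pos"],np.arctan2(T[1,0],T[0,0]),T[:,2])
E
```

```text
time: 21.0
ee_pos: [0.4483, -0.2742, 0.1755]
orientation: [2.615, 1.726, 0.003]
ft_force: [0.9, -0.6, -0.1]
gripper_width: 0.0223
grasp_force: 30.0
ee_pos: [0.5092, -0.1185, 0.1697]
ee_pos: [0.5722, 0.034, 0.1696]
time: 22.5
ee_pos: [0.572, 0.0326, 0.1699]
orientation: [-2.352, -2.082, 0.001]
ft_force: [0.9, -0.7, -0.3]
gripper_width: 0.0223
grasp_force: 30.0
[0.5721118  0.03253304 0.17008231] 1.4493867867551524 [-7.95432815e-04  1.36927211e-04 -9.99999674e-01]
```

View pics/w6.png

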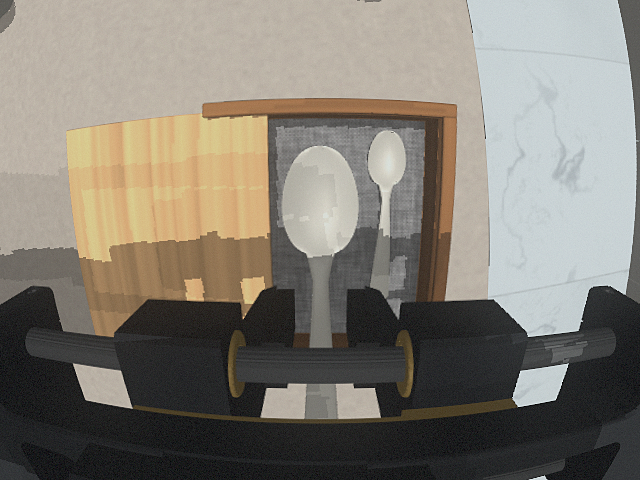

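The spoon is held between the fingers with its bowl forward, spanning (282..358, 146..255). The box spoon is at column 385, the lid's back edge at column 269 and the box's back wall at column 430.

Run:
```python
from h import *
f=dict(np.load("pics/w6.npz")); C=cloud(f,True)
c=np.array([.578,.031]); y=-.12; X=np.array([np.cos(y),np.sin(y)]);Y=np.array([-np.sin(y),np.cos(y)])
bf=lambda p:np.round(np.c_[(p[:,:2]-c)@X,(p[:,:2]-c)@Y,p[:,2]],4)
P=lambda px,z:bf(pts(f,px,True,z=z))
print("tcp",bf(np.array([[.5721,.0325,.17]])))
print("corner rim",P([[456,105]],.0555),"lid edge",P([[269,120],[269,230],[269,300]],.0485))
print("box spoon tip/neck",P([[386,131],[385,185],[382,280]],.012))
print("held: tip,neck,handle", bf(pts(f,[[320,150],[320,200],[320,262],[319,300],[318,335]],True)))
```

```text
tcp [[-0.006   0.0008  0.17  ]]
corner rim [[0.0848 0.0996 0.0555]] lid edge [[-0.0394  0.0868  0.0485]
 [-0.041   0.0119  0.0485]
 [-0.0433 -0.0405  0.0485]]
box spoon tip/neck [[ 0.0445  0.0811  0.012 ]
 [ 0.0445  0.0392  0.012 ]
 [ 0.0452 -0.0389  0.012 ]]
held: tip,neck,handle [[-0.0058  0.0674  0.1562]
 [-0.0058  0.0474  0.1496]
 [-0.0059  0.0239  0.1569]
 [-0.0063  0.0083  0.1586]
 [-0.0068 -0.0079  0.1587]]
```

```bash
python3 -m handwheel '[{"ax":0,"ay":0,"az":0,"dx":0,"dy":0.1,"dz":3,"grip":-0.6},{"ax":0,"ay":0,"az":0,"dx":0,"dy":0,"dz":3,"grip":-0.6},{"ax":0,"ay":0,"az":0,"dx":0,"dy":0,"dz":2,"grip":-0.6},{"ax":0,"ay":0,"az":0,"dx":0,"dy":0,"dz":2,"grip":-0.6},{"ax":0,"ay":0,"az":0,"dx":0,"dy":0,"dz":0,"grip":-0.6}]'; python3 -m handwheel '[{"ax":0,"ay":0,"az":0,"dx":0,"dy":0,"dz":1,"grip":-0.6},{"ax":0,"ay":0,"az":0,"dx":0,"dy":0,"dz":1,"grip":-0.6},{"ax":0,"ay":0,"az":0,"dx":0,"dy":0,"dz":0.5,"grip":-0.6},{"ax":0,"ay":0,"az":0,"dx":0,"dy":0,"dz":0,"grip":-0.6},{"ax":0,"ay":0,"az":0,"dx":0,"dy":0,"dz":0,"grip":-0.6}]'
```

```text
time: 23.05
ee_pos: [0.571, 0.0326, 0.0676]
orientation: [-2.348, -2.08, 0.006]
ft_force: [0.1, 0.7, -0.5]
gripper_width: 0.0221
grasp_force: 30.0
time: 23.55
ee_pos: [0.5736, 0.0324, 0.0459]
orientation: [2.35, 2.085, 0.0]
ft_force: [0.1, 0.7, -0.4]
gripper_width: 0.0223
grasp_force: 30.0
```

```bash
python3 -m handwheel '[{"ax":0,"ay":0,"az":0,"dx":0,"dy":0,"dz":0.5,"grip":-0.6},{"ax":0,"ay":0,"az":0,"dx":0,"dy":0,"dz":0.5,"grip":-0.6},{"ax":0,"ay":0,"az":0,"dx":0,"dy":0,"dz":0.4,"grip":-0.6},{"ax":0,"ay":0,"az":0,"dx":0,"dy":0,"dz":0,"grip":-0.6},{"ax":0,"ay":0,"az":0,"dx":0,"dy":0,"dz":0,"grip":-0.6}]'
```

```text
time: 24.05
ee_pos: [0.5733, 0.0325, 0.0314]
orientation: [-2.349, -2.085, 0.0]
ft_force: [0.1, -0.3, 0.1]
gripper_width: 0.0219
grasp_force: 30.0
```

```bash
python3 -m handwheel '[{"ax":0,"ay":0,"az":0,"dx":0,"dy":0,"dz":0.1,"grip":-0.6},{"ax":0,"ay":0,"az":0,"dx":0,"dy":0,"dz":0,"grip":-0.6}]'
```

```text
time: 24.25
ee_pos: [0.5734, 0.0325, 0.0307]
orientation: [2.35, 2.085, 0.0]
ft_force: [-0.0, -0.3, -0.5]
gripper_width: 0.022
grasp_force: 30.0
```

```bash
for i in 1 2 3; do python3 -m handwheel '[{"ax":0,"ay":0,"az":0,"dx":0,"dy":0,"dz":0.06,"grip":-0.6},{"ax":0,"ay":0,"az":0,"dx":0,"dy":0,"dz":0,"grip":-0.6}]' | grep -E "ee|ft"; done
```

```text
ee_pos: [0.5734, 0.0325, 0.03]
ft_force: [0.2, 0.8, 0.3]
ee_pos: [0.5734, 0.0325, 0.0294]
ft_force: [0.7, 0.2, -0.6]
ee_pos: [0.5733, 0.0324, 0.0287]
ft_force: [-0.1, -0.5, 0.0]
```

```bash
python3 -m handwheel '[{"ax":0,"ay":0,"az":0,"dx":0,"dy":0,"dz":0.04,"grip":-0.6},{"ax":0,"ay":0,"az":0,"dx":0,"dy":0,"dz":0,"grip":-0.6}]' | grep -E "ee|ft"; python3 -m handwheel '[{"ax":0,"ay":0,"az":0,"dx":0,"dy":0,"dz":0,"grip":-0.4},{"ax":0,"ay":0,"az":0,"dx":0,"dy":0,"dz":0,"grip":-0.3},{"ax":0,"ay":0,"az":0,"dx":0,"dy":0,"dz":0,"grip":-0.27},{"ax":0,"ay":0,"az":0,"dx":0,"dy":0,"dz":0,"grip":-0.27}]'
```

```text
ee_pos: [0.5734, 0.0325, 0.0285]
ft_force: [-0.5, 0.7, 2.1]
time: 25.45
ee_pos: [0.5734, 0.0325, 0.0284]
orientation: [2.35, 2.085, 0.0]
ft_force: [-0.3, 0.2, 0.3]
gripper_width: 0.0321
grasp_force: 0.0
```

```bash
python3 -m handwheel '[{"ax":0,"ay":0,"az":0,"dx":0,"dy":0,"dz":-0.5,"grip":-0.27},{"ax":0,"ay":0,"az":0,"dx":0,"dy":0,"dz":-1,"grip":-0.27},{"ax":0,"ay":0,"az":0,"dx":0,"dy":0,"dz":-2,"grip":-0.27},{"ax":0,"ay":0,"az":0,"dx":0,"dy":0,"dz":-4,"grip":-0.27},{"ax":0,"ay":0,"az":0,"dx":0,"dy":0,"dz":-4,"grip":-0.6}]'; python3 -m handwheel '[{"ax":0,"ay":0,"az":0,"dx":0,"dy":0,"dz":-3,"grip":-0.8},{"ax":0,"ay":0,"az":0,"dx":0,"dy":0,"dz":0,"grip":-1},{"ax":0,"ay":0,"az":0,"dx":0,"dy":0,"dz":0,"grip":-1},{"ax":0,"ay":0,"az":0,"dx":0,"dy":0,"dz":0,"grip":-1}]'
python3 - <<'E'
from h import *
f=grab_frame("wrist"); s=state(); np.savez("pics/w7.npz",**f)
cv2.imwrite("pics/w7.png",f["frame"][:,:,::-1]); T=Rm(s["orientation"]); print(s["ee_pos"],np.arctan2(T[1,0],T[0,0]))
E
```

```text
time: 25.95
ee_pos: [0.5728, 0.0325, 0.1448]
orientation: [-2.349, -2.085, 0.001]
ft_force: [1.0, -0.7, 0.3]
gripper_width: 0.0267
grasp_force: 0.0
time: 26.35
ee_pos: [0.5725, 0.0326, 0.1723]
orientation: [-2.348, -2.084, 0.002]
ft_force: [-1.1, 0.6, -0.4]
gripper_width: 0.0004
grasp_force: 0.0
[0.57227768 0.03260222 0.17189333] 1.451832740354293
```

View pics/w7.png

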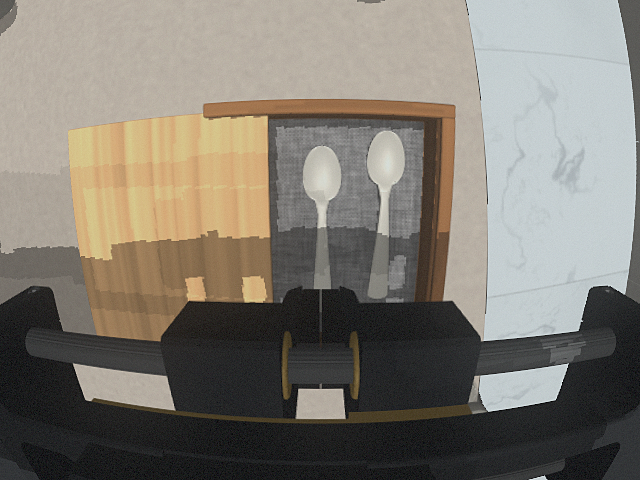

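The new spoon lies flat at column 322 (bowl at row 175) beside the other one at column 385, parallel to it. Now I'll close the lid.

```bash
python3 -m handwheel '[{"ax":0,"ay":0,"az":0,"dx":0,"dy":-3,"dz":0,"grip":-1},{"ax":0,"ay":0,"az":0,"dx":0,"dy":-3,"dz":2,"grip":-1},{"ax":0,"ay":0,"az":0,"dx":0,"dy":0,"dz":4,"grip":-1},{"ax":0,"ay":0,"az":0,"dx":0,"dy":0,"dz":3,"grip":-1},{"ax":0,"ay":0,"az":0,"dx":0,"dy":0,"dz":0,"grip":-1}]'|grep ee_; python3 -m handwheel '[{"ax":0,"ay":0,"az":0,"dx":0,"dy":0,"dz":0.5,"grip":-1},{"ax":0,"ay":0,"az":0,"dx":0,"dy":0,"dz":0,"grip":-1},{"ax":0,"ay":0,"az":0,"dx":0,"dy":0,"dz":0,"grip":-1}]'
```

```text
ee_pos: [0.5092, 0.0402, 0.0784]
time: 27.2
ee_pos: [0.5149, 0.0394, 0.0796]
orientation: [2.348, 2.084, 0.002]
ft_force: [1.2, 0.3, 0.0]
gripper_width: 0.0003
grasp_force: 0.0
```

```bash
python3 -m handwheel '[{"ax":0,"ay":0,"az":0,"dx":0,"dy":0,"dz":0.5,"grip":-1},{"ax":0,"ay":0,"az":0,"dx":0,"dy":0,"dz":0.3,"grip":-1},{"ax":0,"ay":0,"az":0,"dx":0,"dy":0,"dz":0,"grip":-1},{"ax":0,"ay":0,"az":0,"dx":0,"dy":0,"dz":0,"grip":-1}]'|grep -E "ee|ft"; for i in 1 2 ; do python3 -m handwheel '[{"ax":0,"ay":0,"az":0,"dx":0,"dy":0,"dz":0.05,"grip":-1},{"ax":0,"ay":0,"az":0,"dx":0,"dy":0,"dz":0,"grip":-1}]'|grep -E "ee|ft"; done
```

```text
ee_pos: [0.5138, 0.0396, 0.0704]
ft_force: [0.1, 0.3, 0.3]
ee_pos: [0.5139, 0.0396, 0.07]
ft_force: [-1.0, -0.2, -0.3]
ee_pos: [0.5138, 0.0396, 0.0694]
ft_force: [0.6, -0.2, -0.3]
```

```bash
for i in 1 2 3 4 5; do python3 -m handwheel '[{"ax":0,"ay":0,"az":0,"dx":0,"dy":0,"dz":0.04,"grip":-1},{"ax":0,"ay":0,"az":0,"dx":0,"dy":0,"dz":0,"grip":-1}]'|grep -E "ee|ft"; done
```

```text
ee_pos: [0.5137, 0.0396, 0.069]
ft_force: [-0.4, -0.2, 0.3]
ee_pos: [0.5138, 0.0396, 0.0686]
ft_force: [-0.9, -0.2, -0.1]
ee_pos: [0.5138, 0.0396, 0.0683]
ft_force: [-1.0, -1.0, 2.0]
ee_pos: [0.5138, 0.0396, 0.0681]
ft_force: [-3.2, 0.2, 5.1]
ee_pos: [0.5139, 0.0396, 0.0679]
ft_force: [-3.4, -0.6, 7.0]
```

```bash
for i in 1 2 3; do python3 -m handwheel '[{"ax":0,"ay":0,"az":0,"dx":0,"dy":0,"dz":0.04,"grip":-1},{"ax":0,"ay":0,"az":0,"dx":0,"dy":0,"dz":0,"grip":-1}]'|grep -E "ee|ft"; done;  python3 -m handwheel '[{"ax":0,"ay":0,"az":0,"dx":0,"dy":0.15,"dz":0,"grip":-1},{"ax":0,"ay":0,"az":0,"dx":0,"dy":0.15,"dz":0,"grip":-1},{"ax":0,"ay":0,"az":0,"dx":0,"dy":0.15,"dz":0,"grip":-1}]'|grep -E "ee|ft"
```

```text
ee_pos: [0.5142, 0.0395, 0.0678]
ft_force: [-3.2, -0.1, 8.8]
ee_pos: [0.5144, 0.0395, 0.0677]
ft_force: [-1.6, 0.4, 10.4]
ee_pos: [0.5145, 0.0395, 0.0676]
ft_force: [-4.5, 0.5, 12.5]
ee_pos: [0.5187, 0.039, 0.0676]
ft_force: [-5.2, -0.5, 13.6]
```

```bash
for i in 1 2 3; do python3 -m handwheel '[{"ax":0,"ay":0,"az":0,"dx":0,"dy":0.25,"dz":0,"grip":-1},{"ax":0,"ay":0,"az":0,"dx":0,"dy":0.25,"dz":0,"grip":-1},{"ax":0,"ay":0,"az":0,"dx":0,"dy":0.25,"dz":0,"grip":-1},{"ax":0,"ay":0,"az":0,"dx":0,"dy":0.25,"dz":0,"grip":-1}]'|grep -E "ee|ft"; done
```

```text
ee_pos: [0.5287, 0.0378, 0.0676]
ft_force: [-5.7, -0.2, 13.8]
ee_pos: [0.5387, 0.0367, 0.0676]
ft_force: [-4.4, 0.6, 13.2]
ee_pos: [0.5487, 0.0354, 0.0676]
ft_force: [-5.2, 0.5, 12.8]
```

```bash
for i in 1 2 3 4 5; do python3 -m handwheel '[{"ax":0,"ay":0,"az":0,"dx":0,"dy":0.3,"dz":0,"grip":-1},{"ax":0,"ay":0,"az":0,"dx":0,"dy":0.3,"dz":0,"grip":-1},{"ax":0,"ay":0,"az":0,"dx":0,"dy":0.3,"dz":0,"grip":-1},{"ax":0,"ay":0,"az":0,"dx":0,"dy":0.3,"dz":0,"grip":-1}]'|grep -E "ee|ft"; done
```

```text
ee_pos: [0.5607, 0.034, 0.0676]
ft_force: [-4.1, -0.4, 12.1]
ee_pos: [0.5727, 0.0326, 0.0676]
ft_force: [-4.1, -0.2, 11.3]
ee_pos: [0.5846, 0.0312, 0.0676]
ft_force: [-2.8, -0.2, 10.7]
ee_pos: [0.5966, 0.0297, 0.0677]
ft_force: [-2.1, 0.2, 10.7]
ee_pos: [0.6085, 0.0283, 0.0677]
ft_force: [-3.1, -0.5, 9.6]
```

```bash
python3 -m handwheel '[{"ax":0,"ay":0,"az":0,"dx":0,"dy":0,"dz":0.04,"grip":-1},{"ax":0,"ay":0,"az":0,"dx":0,"dy":0,"dz":0,"grip":-1}]'|grep -E "ee|ft";for i in 1 2 3; do python3 -m handwheel '[{"ax":0,"ay":0,"az":0,"dx":0,"dy":0.2,"dz":0.01,"grip":-1},{"ax":0,"ay":0,"az":0,"dx":0,"dy":0.2,"dz":0,"grip":-1},{"ax":0,"ay":0,"az":0,"dx":0,"dy":0.2,"dz":0.01,"grip":-1}]'|grep -E "ee|ft"; done
python3 - <<'E'
from h import *
f=grab_frame("side"); C=cloud(f)
c=np.array([.578,.031]); y=-.12; X=np.array([np.cos(y),np.sin(y)]);Y=np.array([-np.sin(y),np.cos(y)])
d=C[...,:2]-c; bx=d@X; by=d@Y; z=C[...,2]
for lo in np.arange(-.06,.06,.03):
  m=(z>.04)&(z<.054)&(by>lo)&(by<lo+.03)&(bx<0)&(bx>-.3); print(round(lo,2),np.percentile(bx[m],[1,5]) if m.sum() else None)
E
```

```text
ee_pos: [0.609, 0.0282, 0.0676]
ft_force: [-1.3, 0.4, 11.0]
ee_pos: [0.6142, 0.0276, 0.0676]
ft_force: [-6.1, 0.4, 16.1]
ee_pos: [0.6202, 0.0269, 0.0676]
ft_force: [-7.3, 0.2, 17.4]
ee_pos: [0.626, 0.0262, 0.0675]
ft_force: [-8.5, 1.2, 17.9]
-0.06 [-0.09202659 -0.08923882]
-0.03 [-0.09188314 -0.0864488 ]
0.0 [-0.09176309 -0.08890522]
0.03 [-0.09161016 -0.08867251]
```

```bash
for i in 1 2; do python3 -m handwheel '[{"ax":0,"ay":0,"az":0,"dx":0,"dy":0.1,"dz":-0.02,"grip":-1},{"ax":0,"ay":0,"az":0,"dx":0,"dy":0.1,"dz":-0.02,"grip":-1},{"ax":0,"ay":0,"az":0,"dx":0,"dy":0,"dz":0,"grip":-1}]'|grep -E "ee|ft"; done
```

```text
ee_pos: [0.6286, 0.0259, 0.0676]
ft_force: [-3.8, 0.9, 13.5]
ee_pos: [0.6305, 0.0257, 0.0677]
ft_force: [-2.1, 0.1, 10.6]
```

```bash
python3 -m handwheel '[{"ax":0,"ay":0,"az":0,"dx":0,"dy":0,"dz":0.03,"grip":-1},{"ax":0,"ay":0,"az":0,"dx":0,"dy":0,"dz":0,"grip":-1}]'|grep -E "ee|ft";for i in 1 2 3; do python3 -m handwheel '[{"ax":0,"ay":0,"az":0,"dx":0,"dy":0.1,"dz":0,"grip":-1},{"ax":0,"ay":0,"az":0,"dx":0,"dy":0,"dz":0,"grip":-1}]'|grep -E "ee|ft"; done
```

```text
ee_pos: [0.6305, 0.0257, 0.0676]
ft_force: [-3.2, 0.2, 12.5]
ee_pos: [0.6314, 0.0256, 0.0676]
ft_force: [-4.0, 1.4, 13.0]
ee_pos: [0.6324, 0.0254, 0.0676]
ft_force: [-4.1, 1.2, 11.4]
ee_pos: [0.6331, 0.0254, 0.0676]
ft_force: [-6.0, -0.0, 13.7]
```

```bash
python3 -m handwheel '[{"ax":0,"ay":0,"az":0,"dx":0,"dy":0,"dz":-0.3,"grip":-1},{"ax":0,"ay":0,"az":0,"dx":0,"dy":0,"dz":-3,"grip":-1},{"ax":0,"ay":0,"az":0,"dx":0,"dy":-4,"dz":-3,"grip":-1},{"ax":0,"ay":0,"az":0,"dx":0,"dy":-4,"dz":-3,"grip":-1},{"ax":0,"ay":0,"az":0,"dx":0,"dy":-2,"dz":-4,"grip":-1}]'; python3 -m handwheel '[{"ax":0,"ay":0,"az":0.14,"dx":0,"dy":-2,"dz":-4,"grip":-1},{"ax":0,"ay":0,"az":0,"dx":0,"dy":0,"dz":0,"grip":-1},{"ax":0,"ay":0,"az":0,"dx":0,"dy":0,"dz":0,"grip":-1},{"ax":0,"ay":0,"az":0,"dx":0,"dy":0,"dz":0,"grip":-1}]'
python3 - <<'E'
from h import *
f=grab_frame("wrist"); g=grab_frame("side"); s=state(); print(s["ee_pos"]); np.savez("pics/w8.npz",**f)
w=cv2.resize(f["frame"],(400,300)); w2=cv2.resize(g["frame"][200:280,280:387],(400,300)); cv2.imwrite("pics/w8.png",np.hstack([w,w2])[:,:,::-1])
C=cloud(g); c=np.array([.578,.031]); y=-.12; X=np.array([np.cos(y),np.sin(y)]);Y=np.array([-np.sin(y),np.cos(y)])
d=C[...,:2]-c; bx=d@X; by=d@Y; z=C[...,2]
for lo in np.arange(-.12,.06,.03):
  m=(z>.03)&(z<.054)&(by>lo)&(by<lo+.03)&(bx<0)&(bx>-.3); print(round(lo,2),np.percentile(bx[m],[1,5]) if m.sum() else None)
E
```

```text
time: 36.15
ee_pos: [0.5291, 0.038, 0.1972]
orientation: [-2.346, -2.083, 0.006]
ft_force: [0.7, 0.3, 1.1]
gripper_width: 0.0003
grasp_force: 0.0
time: 36.55
ee_pos: [0.513, 0.0396, 0.2374]
orientation: [-2.488, -1.916, 0.002]
ft_force: [-0.3, 0.8, 0.0]
gripper_width: 0.0003
grasp_force: 0.0
[0.51281786 0.03963223 0.23681262]
-0.12 [-0.0844089  -0.08170169]
-0.09 [-0.08403326 -0.07904517]
-0.06 [-0.08390214 -0.08102076]
-0.03 [-0.08364563 -0.08082668]
0.0 [-0.08336318 -0.08061221]
0.03 [-0.08257887 -0.07735119]
```

View pics/w8.png

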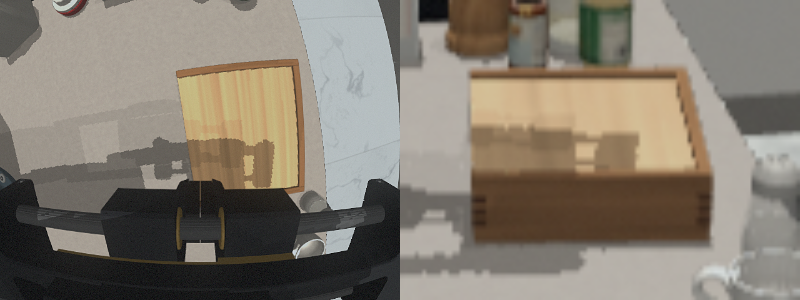

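In the side crop the lid's front edge at column 470 is flush with the box front, and no gap shows at the back. The depth agrees: -0.084 m for both the lid edge and the side wall.

```bash
python3 -c "
from station import *
print(job_done())"
```

```text
the job is handed in; nothing more can be done
None
```

The teaspoon lies flat in the box beside the other one, the lid is slid fully shut, and the job was handed in with no verdict shown.

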